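# Set up the moulds and keel batten of a model hull

### The arm

A 6-joint arm with a two-finger parallel gripper is mounted at the origin on a cart in front of the work surface, level with it; the furniture and walls round the work are solid. World frame = base frame: x ahead of the robot, y to its left, z up, the work surface at z = 0. Lengths are in m, angles in rad, forces in N, time in s.
With the tool pointing down it reaches from about 0.425 to 0.95 m from the base axis. Payload 3.5 kg.
Tool frame: the origin (TCP) lies between the finger pads; the fingertips stand 22 mm ahead of it and the grasp point (between the pads) lies 3 mm ahead of it (ctrl.nose_length is the z of the fingertips in the tool frame, in m); z points along the fingers, y is the line along which they close (so a half turn about z gives the same grasp; the last joint's range is limited). The gripper opens to 85 mm and grips with 20 to 120 N. Pads are 22 mm wide; open, the fingers measure 114 mm over their backs; the gripper's body (76 mm by 85 mm) begins 54 mm behind the grasp point. The pads swing forward as they close: fully open they stand 13 mm farther back than shut.
Start: joints at [1.064, 0.286, 1.577, -0, 1.279, -0.15], TCP at [0.236, 0.632, 0.253] pointing down, gripper open.
Joint ranges: [-2.77, 2.77], [-0.9, 2.22], [0.21, 2.48], [-1.53, 4.67], [0.24, 2.81], [-2.84, 2.84]. Speed limits (rad/s): [2.79, 2.79, 3.14, 3.14, 3.14, 3.14].

### API

Orientations are given as a unit quaternion [x, y, z, w].
In Python, from plant import ctrl gives the robot as it stands. The module is installed in compiled form; this text tells all that it offers.
- The arm moves only by the tool send_rows, never from a script. Its argument "rows" is text: rows parted by semicolons, each of 7 numbers parted by spaces: the turn, a rotation vector about the tool's x, y, z in fractions of the full range, 1 being 4 rad, then the shift along the tool's x, y, z in shares of 1000 mm (1.0 is 1000 mm), then the opening, from -1 (shut) to 1 (fully open). A call has 1 to 8 rows; each row is the pose to reach, as a shift and turn from the pose commanded when the call began, along the tool's axes at that moment; what a row does not reach only later rows make up. A row lasts 1/8 s, in which the tool goes at most 62.5 mm and 10.7 degrees, less where a joint would pass 70% of its speed; a pose out of reach is approached as far as the arm can. A shift or turn number past 1, either way, is cut back to 1. A call with a gripper value outside its range is refused whole. The fingers move at their own pace and stop on an object; "grip_force" is the grip in N (left out, the last holds). Time passes only in rows, so rows that repeat a pose let the fingers close. It gives the time, the measured TCP pose, the force, the opening and the grip force at its end, in the units of the state.
- ctrl.get_state(): the state, without advancing time (a new reading comes with each control period).
- ctrl.read_camera(name): name is "scene" or "top"; returns a dict with "color" (400x640x3 uint8, red, green, blue), "fx", "fy", "cx", "cy" (pixels), "extrinsics" (4x4, takes a point from world to camera coordinates). Camera axes: x right, y down, z forward; pixel columns grow to the right and rows downward; lengths in m; the calibration is good to about 2 mm. A picture is of the moment at which its call begins. There is no depth.
- ctrl.sign_off(): hands the job in; it is judged then, once.
Trained networks look in a picture, given as the dict that the camera call returned (one of the last four; its "shot" number tells which), for a name from the list of things; names that differ only in an ending like _2 or _b are one class to them, and where a whole thing is asked for, a point or a joint stands for the part that bears it (a point fixed in the world has none). Each returns a list of dicts, best first, with "p" (0 to 1); they miss things now and then, are a little off and sometimes report something else, mostly with a low value. They report only what shows in the picture. A call takes as long as a camera call.
- ctrl.look_for(picture, target): "position" ([x, y, z] in m, in the coordinates of the camera as it stood for that picture, good to about 4 mm: the middle of the surface that is visible of it).
The state is a dict: "time": time; "qpos": joint angles; "dq": joint speeds; "joint_efforts": joint torques, N m; "eef_pos": TCP position; "tcp_rot": TCP orientation; "contact_force": force on the tool from outside, world axes, zero at the start; "wrist_torque": the same for the moment, N m; "opening": opening from 0.0 (shut) to 1.0 (fully open); "finger_force": force on a finger pad.
Only numpy, scipy, OpenCV 4.12 (cv2) and the standard library are available. Lean on these libraries where they do the work, as an engineer would, in place of code of your own. Each camera call takes 0.05 s, during which the arm holds its last target. There are 200 camera calls.

### The job

Set up the model hull on its building board, bottom up: stand the four plywood moulds square in the four bays, one to a bay with the foot fully down, the narrowest next to the stem post, the second narrowest next to the transom, the broadest beside that one, and the remaining mould between the broadest and the narrowest. Then lay the keel batten, right side up, along the tops so that it rests at the bottom of all four notches, midway between the stem post and the transom.

Things in the scene. Friction and masses are not known exactly. Their poses are not given: they have to be found in the camera images.
- building_board: Fixed plank 100 (x) x 436 (y) x 18 mm; rails and cleats on it, 12 mm high, tops bevelled 2 mm, leave four bays 64 (x) x 44 (y) mm with floor at z = 18 mm, centres at x = 0, y = -114, -38, 38, 114 mm. Origin: centre of the plank's underside, y lengthwise, z up. A foot fits with 4 mm (x) and 5 mm (y) play each way, its x along the board's x, either way round.
- stem_post: Dark slim upright post, 12 (x) x 18 (y) mm, 100 mm high on a foot 56 x 26 x 16 mm, fixed on the board 188 mm from its centre at one end, +y or -y, varying from start to start. Origin: centre of its underside, on the plank; axes as the board's.
- transom: Dark upright plate, 74 mm wide below (x), rounded to 20 mm at the top, 14 mm thick (y), 98 mm high on a foot 56 x 26 x 16 mm, fixed on the board 188 mm from its centre, at the end away from the stem post. Origin: centre of its underside, on the plank; axes as the board's.
- mould_1: Narrowest mould, 66 mm wide below, 38 mm at its top: a 12 mm plywood plate upright on the middle of a foot 56 (x) x 34 (y) x 18 mm, 118 mm high in all. Origin: centre of the foot's underside; x along the width, y through the plate, z up; both faces alike. Notch in the top edge: 20 mm wide below, 28 mm above, 14 mm deep. Take it from above across the plate, 70 to 100 mm up. 0.16 kg.
- mould_2: Second broadest mould, 118 mm wide below, 38 mm at its top: a 12 mm plywood plate upright on the middle of a foot 56 (x) x 34 (y) x 18 mm, 118 mm high in all. Origin: centre of the foot's underside; x along the width, y through the plate, z up; both faces alike. Notch in the top edge: 20 mm wide below, 28 mm above, 14 mm deep. Take it from above across the plate, 70 to 100 mm up. 0.16 kg.
- mould_3: Broadest mould, 142 mm wide below, 38 mm at its top: a 12 mm plywood plate upright on the middle of a foot 56 (x) x 34 (y) x 18 mm, 118 mm high in all. Origin: centre of the foot's underside; x along the width, y through the plate, z up; both faces alike. Notch in the top edge: 20 mm wide below, 28 mm above, 14 mm deep. Take it from above across the plate, 70 to 100 mm up. 0.16 kg.
- mould_4: Second narrowest mould, 94 mm wide below, 38 mm at its top: a 12 mm plywood plate upright on the middle of a foot 56 (x) x 34 (y) x 18 mm, 118 mm high in all. Origin: centre of the foot's underside; x along the width, y through the plate, z up; both faces alike. Notch in the top edge: 20 mm wide below, 28 mm above, 14 mm deep. Take it from above across the plate, 70 to 100 mm up. 0.16 kg.
- keel_batten: Pale straight bar 12 (x) x 300 (y) x 20 (z) mm, on the bench at the right. Origin: centre of its underside; y lengthwise, either end may lead. Take it from above across its 12 mm at mid-length. In the notches its underside is 122 mm above the board's underside, mid-length over mid-board. 0.06 kg.

How it is judged:
By the outcome, as a careful person would: the job done as asked, in the order asked, and still so for the second after the job is handed in, with the robot touching nothing.
It also fails if it takes over 118 s, if anything falls off the work surface, if the arm or the gripper's body presses on something with over 40 N, if the wrist force passes 120 N, or if a joint passes its speed limit or range.

## Working session

There is one attempt and no reset: what is moved stays moved. The work goes in short steps, Python scripts to look and compute and a tool call to move; the robot and the scene stay as the last step left them, time stands still between calls to the robot, and variables do not carry over. Pictures are saved under pics/ and viewed, at most 14 in all, crops included, and the job is handed in when it is done.

Besides the shell and the picture viewer there is one more tool, called after ">>>" as name(argument=value, ...), one argument or row to a line, values as JSON. send_rows: Moves the arm, as the interface text tells. Its arguments: {"type":"object","properties":{"rows":{"type":"string"},"grip_force":{"type":"number"}},"required":["rows"]}

```bash
mkdir -p pics; cat > h.py <<'E'
import numpy as np,cv2
from plant import ctrl
from scipy.spatial.transform import Rotation as R
def shot(n,name=None):
    p=ctrl.read_camera(n)
    if name: cv2.imwrite('pics/'+name+'.png',p['color'][:,:,::-1])
    return p
def world(p,c):
    E=np.array(p['extrinsics']); return E[:3,:3].T@(np.array(c)-E[:3,3])
def pix(p,w):
    E=np.array(p['extrinsics']); c=E[:3,:3]@np.array(w)+E[:3,3]
    return np.array([p['fx']*c[0]/c[2]+p['cx'],p['fy']*c[1]/c[2]+p['cy']])
def ray(p,u,v,z):
    E=np.array(p['extrinsics']); o=-E[:3,:3].T@E[:3,3]
    d=E[:3,:3].T@np.array([(u-p['cx'])/p['fx'],(v-p['cy'])/p['fy'],1]); return o+d*(z-o[2])/d[2]
E
python3 - <<'E'
from h import *
np.set_printoptions(precision=4,suppress=True)
s=ctrl.get_state();print(s['time'],s['eef_pos'],s['tcp_rot'],s['opening'],ctrl.nose_length)
for n in('scene','top'):
    p=shot(n,n+'0');print(n,p['fx'],p['cx'],p['cy']);print(p['extrinsics'])
    for t in('building_board','stem_post','transom','mould_1','keel_batten'):
        for d in ctrl.look_for(p,t)[:6]: 
            w=world(p,d['position']);print(t,round(d['p'],2),w,pix(p,w))
E
```

```text
0.0 [0.2354 0.632  0.2519] [ 0.1775  0.9841 -0.0011 -0.0004] 1.0001280352825044 0.022
scene 499.73757984174284 307.36738718796096 200.59622757639275
[[ 0.7606 -0.6491 -0.0134 -0.4273]
 [-0.5187 -0.5951 -0.6139  0.2947]
 [ 0.3905  0.4739 -0.7893  1.1888]
 [ 0.      0.      0.      1.    ]]
building_board 0.85 [0.4423 0.0358 0.0185] [265.4875 212.541 ]
stem_post 0.63 [ 0.4628 -0.1279  0.0424] [310.1883 241.6174]
stem_post 0.49 [ 0.6382 -0.0957  0.0361] [351.2529 200.0101]
transom 0.92 [0.4369 0.2574 0.0505] [216.2949 160.3468]
mould_1 0.9 [ 0.6375 -0.0969  0.0328] [351.308  201.1816]
mould_1 0.89 [0.6331 0.0459 0.0357] [315.7569 171.6173]
mould_1 0.79 [0.6456 0.1804 0.0448] [289.303  141.9455]
mould_1 0.56 [0.6364 0.3066 0.046 ] [261.2169 121.0609]
keel_batten 0.79 [ 0.5105 -0.3847  0.0179] [395.6402 304.5108]
top 394.50603826634983 325.2729873162717 198.45844982022146
[[ 0.0411 -0.9992  0.0032 -0.0447]
 [-0.9724 -0.0407 -0.2299  0.5425]
 [ 0.2299  0.0063 -0.9732  0.9945]
 [ 0.      0.      0.      1.    ]]
building_board 0.59 [0.4492 0.0567 0.0172] [295.0302 234.7571]
stem_post 0.79 [ 0.4637 -0.1252  0.038 ] [362.1895 231.1082]
mould_1 0.96 [ 0.6338 -0.1021  0.0148] [354.5138 172.8639]
mould_1 0.84 [0.6449 0.1748 0.0182] [257.7355 164.8648]
mould_1 0.81 [0.6323 0.3013 0.0264] [212.2692 166.3989]
mould_1 0.77 [0.626  0.0369 0.0237] [305.5406 172.6083]
keel_batten 0.79 [ 0.5092 -0.3733  0.0247] [452.2187 219.1435]
```

View pics/top0.png

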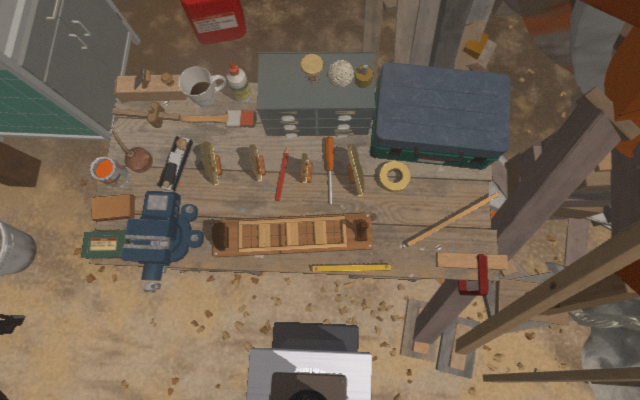

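View pics/scene0.png

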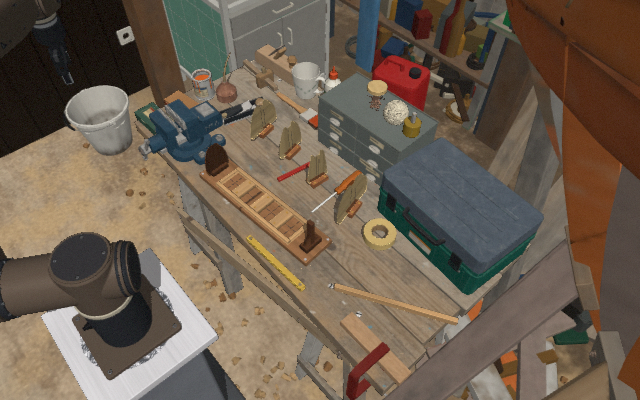

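```bash
python3 - <<'E'
import cv2
a=cv2.imread('pics/top0.png');b=cv2.imread('pics/scene0.png')
cv2.imwrite('pics/t1.png',cv2.resize(a[130:270,195:385],None,fx=4.2,fy=4.2,interpolation=cv2.INTER_CUBIC))
cv2.imwrite('pics/s1.png',cv2.resize(b[85:275,180:400],None,fx=3.15,fy=3.15,interpolation=cv2.INTER_CUBIC))
E
```

```text
(no output)
```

View pics/t1.png

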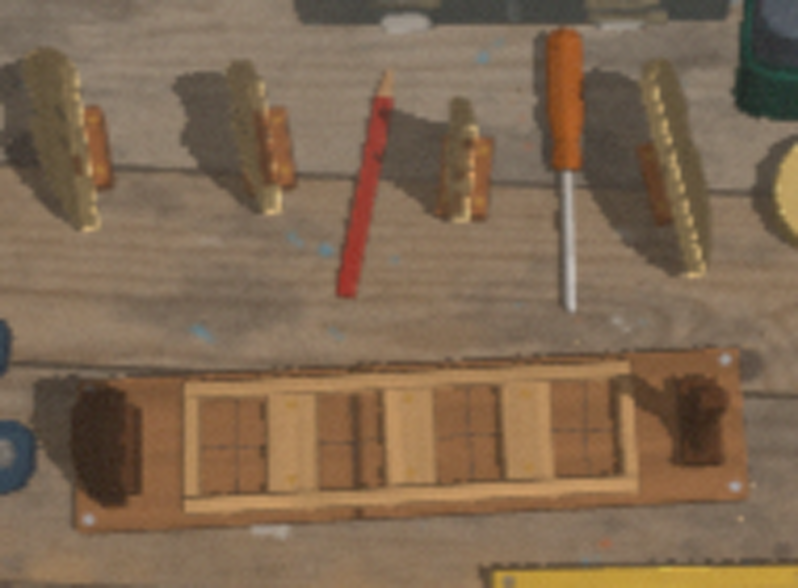

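View pics/s1.png

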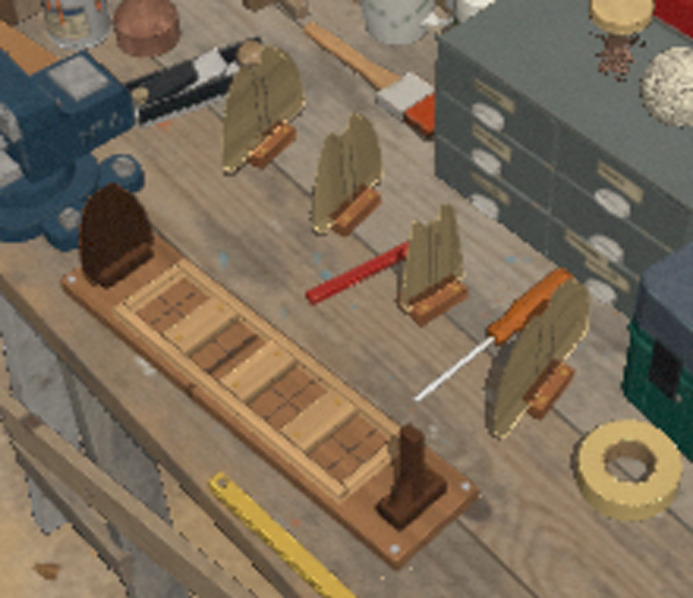

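```bash
cat > fit.py <<'E'
from h import *
from scipy.optimize import least_squares,minimize
def T(q,P): 
    c,s=np.cos(q[2]),np.sin(q[2]); P=np.array(P,float).reshape(-1,3)
    return np.c_[q[0]+c*P[:,0]-s*P[:,1], q[1]+s*P[:,0]+c*P[:,1], P[:,2]]
def proj(p,W): return np.array([pix(p,w) for w in W])
def parts(wb,n,z0=.018):
    z=np.linspace(0,1,9); w=(.038+(wb-.038)*(1-z**n))/2; Z=z0+z*(.118-z0)
    out=[]
    for i in range(8): # convex slabs
        out.append([[sx*w[j],sy*.006,Z[j]] for j in(i,i+1) for sx in(1,-1) for sy in(1,-1)])
    out.append([[sx*.028,sy*.017,z] for sx in(1,-1) for sy in(1,-1) for z in(0,.018)])
    return out
def mask(p,q,ps,box,S=4):
    m=np.zeros(((box[3]-box[1])*S,(box[2]-box[0])*S),np.uint8)
    for P in ps:
        uv=(proj(p,T(q,P))+.5-np.array(box[:2]))*S-.5
        cv2.fillConvexPoly(m,cv2.convexHull(np.round(uv*16).astype(np.int32)),1,shift=4)
    return m
def boxof(p,q,ps,pad=9):
    uv=np.vstack([proj(p,T(q,P)) for P in ps]); a=np.floor(uv.min(0)-pad).astype(int);b=np.ceil(uv.max(0)+pad).astype(int)
    return [max(a[0],0),max(a[1],0),min(b[0],640),min(b[1],400)]
E
cat > m.py <<'E'
from fit import *
np.set_printoptions(precision=4,suppress=True)
P={n:shot(n) for n in('top','scene')}
tc=lambda u,v:[195+(u+.5)/4.2-.5,130+(v+.5)/4.2-.5]
sc=lambda u,v:[180+(u+.5)/3.15-.5,85+(v+.5)/3.15-.5]
L={'rt':[.05,-.218,.018],'rb':[-.05,-.218,.018],'lb':[-.05,.218,.018]}
ob=[('top','rt',tc(740,350)),('top','rb',tc(746,493)),('top','lb',tc(78,530)),('scene','rb',sc(398,565)),('scene','rt',sc(478,491)),('scene','lb',sc(63,281))]
for cams in(['top','scene'],['top'],['scene']):
    f=lambda q:np.concatenate([pix(P[c],T(q,L[k])[0])-np.array(o) for c,k,o in ob if c in cams])
    r=least_squares(f,[.447,.06,0]);print('board',cams,r.x,r.fun)
init={'a':(.118,[.637,.303,-.1]),'b':(.094,[.637,.177,-.1]),'c':(.066,[.633,.04,0]),'d':(.142,[.635,-.1,.1])}
for k,(wb,q0) in init.items():
  for z0 in(.018,):
    q=np.array(q0);n=2.
    for it in range(2):
        ps=parts(wb,n,z0); D={}
        for c,p in P.items():
            b=boxof(p,q,ps,9 if it==0 else 7); im=cv2.resize(p['color'][b[1]:b[3],b[0]:b[2],::-1].copy(),None,fx=4,fy=4,interpolation=cv2.INTER_CUBIC)
            m=mask(p,q,ps,b); r=12 if it==0 else 7; ke=lambda r:np.ones((2*r+1,2*r+1),np.uint8)
            g=np.full(m.shape,2,np.uint8); g[m>0]=3; g[cv2.erode(m,ke(r//2))>0]=1; g[cv2.dilate(m,ke(2*r))==0]=0
            cv2.grabCut(im,g,None,np.zeros((1,65)),np.zeros((1,65)),5,cv2.GC_INIT_WITH_MASK)
            D[c]=(b,((g==1)|(g==3)).astype(np.uint8),im)
        def cost(v,w=wb):
            t=0
            for c,(b,g,_) in D.items():
                m=mask(P[c],[v[0]/100,v[1]/100,v[2]/10],parts(w,max(v[3],1),z0),b); t+=(m^g).sum()/(m|g).sum()
            return t
        res={}
        for w in(.066,.094,.118,.142):
            v0=np.array([q[0]*100,q[1]*100,q[2]*10,n])
            r=minimize(cost,v0,args=(w,),method='Nelder-Mead',options=dict(initial_simplex=np.vstack([v0]+[v0+np.eye(4)[i]*[.8,.8,1.2,.8][i] for i in range(4)]),maxfev=160))
            res[w]=r
        r=res[wb]; q=np.array([r.x[0]/100,r.x[1]/100,r.x[2]/10]);n=r.x[3]
    print(k,wb,q,'n',round(n,2),'cost',{w:round(x.fun,3) for w,x in res.items()})
    for c,(b,g,im) in D.items():
        m=mask(P[c],q,parts(wb,n,z0),b); o=im.copy()
        o[cv2.morphologyEx(g,cv2.MORPH_GRADIENT,np.ones((2,2),np.uint8))>0]=(0,0,255)
        o[cv2.morphologyEx(m,cv2.MORPH_GRADIENT,np.ones((2,2),np.uint8))>0]=(0,255,0); 
        o=cv2.resize(o,None,fx=.8,fy=.8); cc=np.zeros((299,199,3),np.uint8);h,w=min(299,o.shape[0]),min(199,o.shape[1]);cc[:h,:w]=o[:h,:w]; init[k]+=(cc,)
cv2.imwrite('pics/fit.png',np.vstack([np.hstack([init[k][i] for k in 'abcd']) for i in(2,3)]))
E
time python3 m.py
```

```text
board ['top', 'scene'] [0.4517 0.063  0.0869] [-0.0171 -0.6422  1.2109  1.3611 -0.5417 -0.1102 -0.444  -0.2601  1.0424
 -0.5808 -0.5806 -0.4434]
board ['top'] [0.4521 0.0636 0.0895] [-0.3049 -1.0111  1.0146  0.9717 -0.7107 -0.0691]
board ['scene'] [0.4511 0.0621 0.0841] [-0.5902  0.2138  0.9972 -0.0751 -0.4343 -0.3134]
a 0.118 [0.64   0.3065 0.1374] n 2.56 cost {0.066: np.float64(0.594), 0.094: np.float64(0.38), 0.118: np.float64(0.336), 0.142: np.float64(0.423)}
b 0.094 [0.643  0.1769 0.1503] n 3.1 cost {0.066: np.float64(0.342), 0.094: np.float64(0.22), 0.118: np.float64(0.323), 0.142: np.float64(0.411)}
c 0.066 [ 0.6311  0.0386 -0.0258] n 1.35 cost {0.066: np.float64(0.188), 0.094: np.float64(0.306), 0.118: np.float64(0.429), 0.142: np.float64(0.54)}
d 0.142 [ 0.6305 -0.1011  0.2418] n 6.96 cost {0.066: np.float64(0.828), 0.094: np.float64(0.545), 0.118: np.float64(0.329), 0.142: np.float64(0.206)}
real	0m20.298s
user	0m19.807s
sys	0m0.365s
```

View pics/fit.png

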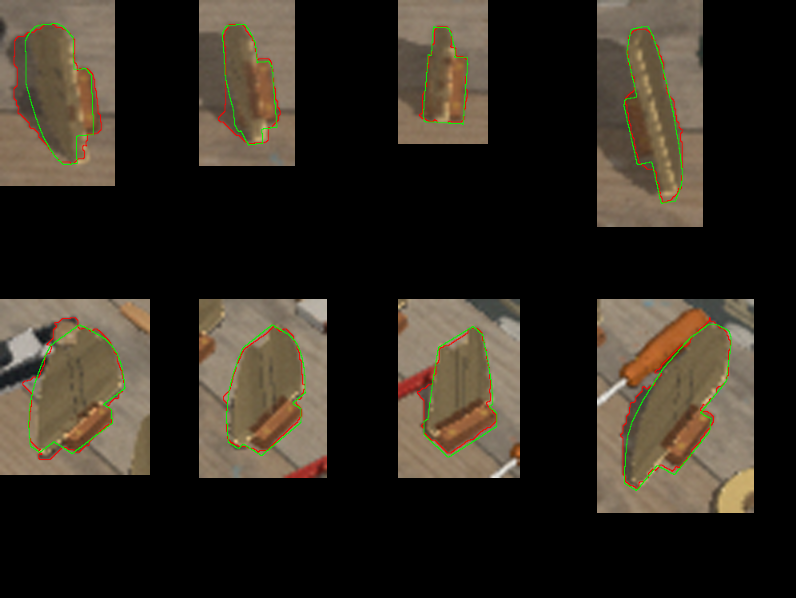

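```bash
cat > pl.py <<'E'
# pl.py x y z psi_rad [x y z psi ...]: chained waypoints -> (turn about tool z deg, shift mm) each from the previous pose
import sys; from h import *
s=ctrl.get_state();M=R.from_quat(s['tcp_rot']).as_matrix();p=np.array(s['eef_pos']);psi=np.arctan2(-M[0,1],M[1,1])
print('now',round(s['time'],2),p.round(4),'psi',round(psi,3),'tilt',M[:,2].round(4),'open',round(s['opening'],3),'F',np.round(s['contact_force'],1))
v=np.array(sys.argv[1:],float).reshape(-1,4)
for w in v:
    d=w[:3]-p; tx=-np.array([np.cos(psi),np.sin(psi)]);ty=np.array([-np.sin(psi),np.cos(psi)])
    print('to',w,'turn %.1f shift %.1f %.1f %.1f'%(-np.degrees(w[3]-psi),tx@d[:2]*1e3,ty@d[:2]*1e3,-d[2]*1e3)); p,psi=w[:3],w[3]
E
python3 pl.py .35 .40 .30 -.2 .631 .039 .24 -.026 .631 .039 .088 -.026
```

```text
now 0.7 [0.2357 0.6325 0.2534] psi -0.357 tilt [ 0.e+00  1.e-04 -1.e+00] open 0.996 F [-0.  -0.5 -0.5]
to [ 0.35  0.4   0.3  -0.2 ] turn -9.0 shift -188.3 -178.0 -46.6
to [ 0.631  0.039  0.24  -0.026] turn -10.0 shift -347.1 -298.0 60.0
to [ 0.631  0.039  0.088 -0.026] turn -0.0 shift 0.0 0.0 152.0
```

Careful with the scale: shifts go in shares of 1000 mm and turns go in shares of 4 rad. That gives: -188 mm is -0.188, -178 mm is -0.178, -9 degrees is -0.0393.

>>> send_rows(
  rows="0 0 0 0 0 -0.025 0.4; 0 0 -0.0175 -0.07 -0.065 -0.047 0.2; 0 0 -0.0393 -0.188 -0.178 -0.047 0; 0 0 -0.0393 -0.188 -0.178 -0.047 0; 0 0 -0.0393 -0.188 -0.178 -0.047 0;0 0 -0.0393 -0.188 -0.178 -0.047 0",
)

```text
time: 1.45
eef_pos: [0.3511, 0.3975, 0.3009]
tcp_rot: [0.102, 0.995, 0.0, 0.001]
contact_force: [-0.3, 0.3, 0.7]
opening: 0.498
finger_force: 0.0
```

Scaled: -347 mm is -0.347, -298 mm is -0.298, -10 degrees is -0.0436.

>>> send_rows(
  rows="0 0 -0.0436 -0.347 -0.298 0.06 0; 0 0 -0.0436 -0.347 -0.298 0.06 0; 0 0 -0.0436 -0.347 -0.298 0.06 0; 0 0 -0.0436 -0.347 -0.298 0.06 0; 0 0 -0.0436 -0.347 -0.298 0.06 0; 0 0 -0.0436 -0.347 -0.298 0.06 0; 0 0 -0.0436 -0.347 -0.298 0.06 0; 0 0 -0.0436 -0.347 -0.298 0.06 0",
)

```text
time: 2.45
eef_pos: [0.6321, 0.0372, 0.2394]
tcp_rot: [0.014, 1.0, 0.0, -0.0]
contact_force: [-0.6, 0.6, 0.4]
opening: 0.501
finger_force: 0.0
```

```bash
python3 pl.py .631 .039 .23 -.026 .631 .039 .088 -.026
```

```text
now 2.45 [0.6321 0.0372 0.2394] psi -0.027 tilt [-8.e-04  3.e-04 -1.e+00] open 0.501 F [-0.6  0.6  0.4]
to [ 0.631  0.039  0.23  -0.026] turn -0.1 shift 1.2 1.8 9.4
to [ 0.631  0.039  0.088 -0.026] turn -0.0 shift 0.0 0.0 142.0
```

Scaled: 151 mm is 0.151, 140 mm is 0.14.

>>> send_rows(
  rows="0 0 0 0.001 0.002 0.06 0; 0 0 0 0.001 0.002 0.11 0; 0 0 0 0.001 0.002 0.14 0; 0 0 0 0.001 0.002 0.151 0; 0 0 0 0.001 0.002 0.151 -0.4; 0 0 0 0.001 0.002 0.151 -1; 0 0 0 0.001 0.002 0.151 -1; 0 0 0 0.001 0.002 0.151 -1",
  grip_force=40,
)

```text
time: 3.45
eef_pos: [0.6308, 0.0412, 0.0912]
tcp_rot: [0.013, 1.0, 0.0, 0.001]
contact_force: [-0.2, 1.1, 3.8]
opening: 0.134
finger_force: 43.7
```

Scaled: -150 mm is -0.15, -110 mm is -0.11.

>>> send_rows(
  rows="0 0 0 0 0 0 -1; 0 0 0 0 0 0 -1; 0 0 0 0 0 0 -1; 0 0 0 0 0 -0.015 -1; 0 0 0 0 0 -0.06 -1; 0 0 0 0 0 -0.11 -1; 0 0 0 0 0 -0.15 -1; 0 0 0 0 0 -0.15 -1",
)

```text
time: 4.45
eef_pos: [0.6317, 0.0408, 0.2444]
tcp_rot: [0.013, 1.0, -0.001, 0.004]
contact_force: [0.9, -0.7, -1.5]
opening: 0.135
finger_force: 43.0
```

```bash
python3 - <<'E'
from h import *
for n in('top','scene'): shot(n,n+'1')
a=cv2.imread('pics/top1.png')[110:270,200:390];b=cv2.imread('pics/scene1.png')[60:260,200:400]
cv2.imwrite('pics/c1.png',np.hstack([cv2.resize(a,(400,337)),cv2.resize(b,(400,400))[:337]]))
E
python3 pl.py .50 -.02 .24 .087 .4616 -.0506 .18 .087 .4616 -.0506 .106 .087
```

```text
now 4.55 [0.629  0.0411 0.2384] psi -0.025 tilt [-1.5e-03 -1.0e-04 -1.0e+00] open 0.136 F [ 0.9 -0.  -3. ]
to [ 0.5   -0.02   0.24   0.087] turn -6.4 shift 127.5 -64.3 -1.6
to [ 0.4616 -0.0506  0.18    0.087 ] turn -0.0 shift 40.9 -27.1 60.0
to [ 0.4616 -0.0506  0.106   0.087 ] turn -0.0 shift 0.0 0.0 74.0
```

View pics/c1.png

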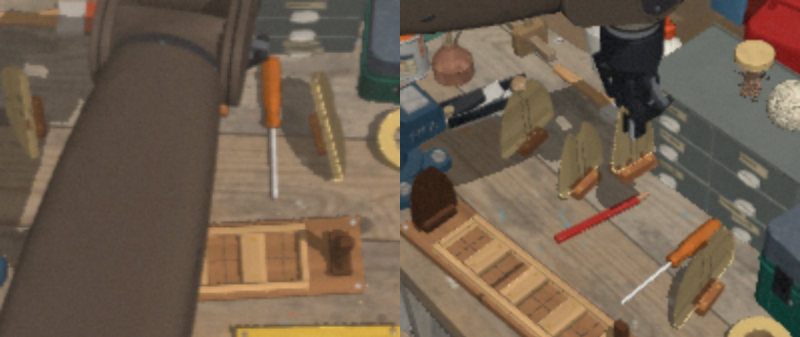

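Scaled: 169 mm is 0.169, 164 mm is 0.164, -6.4 degrees is -0.0279.

>>> send_rows(
  rows="0 0 -0.0044 0.02 -0.01 0 -1; 0 0 -0.0131 0.06 -0.03 0 -1; 0 0 -0.0262 0.11 -0.055 0 -1; 0 0 -0.0279 0.15 -0.085 0.01 -1; 0 0 -0.0279 0.164 -0.095 0.04 -1; 0 0 -0.0279 0.169 -0.096 0.07 -1; 0 0 -0.0279 0.169 -0.096 0.085 -1; 0 0 -0.0279 0.169 -0.096 0.085 -1",
)

```text
time: 5.55
eef_pos: [0.4571, -0.05, 0.152]
tcp_rot: [-0.043, 0.999, 0.001, -0.002]
contact_force: [1.1, -0.8, -1.2]
opening: 0.132
finger_force: 42.8
```

```bash
cat > hand.py <<'E'
# hand.py wb n zbase tag : fit held mould in scene camera near TCP
import sys; from fit import *
np.set_printoptions(precision=4,suppress=True)
wb,n,dz=map(float,sys.argv[1:4]); tag=sys.argv[4]
s=ctrl.get_state();M=R.from_quat(s['tcp_rot']).as_matrix();e=np.array(s['eef_pos']);psi=np.arctan2(-M[0,1],M[1,1])
p=shot('scene');zb=e[2]-dz
ps=[np.array(P)+[0,0,zb] for P in parts(wb,n)][:5]+[np.array(parts(wb,n)[8])+[0,0,zb]]
q=np.array([e[0],e[1],psi]); b=boxof(p,q,ps,14)
im=cv2.resize(p['color'][b[1]:b[3],b[0]:b[2],::-1].copy(),None,fx=4,fy=4,interpolation=cv2.INTER_CUBIC)
o=im.copy(); m=mask(p,q,ps,b); o[cv2.morphologyEx(m,cv2.MORPH_GRADIENT,np.ones((2,2),np.uint8))>0]=(0,255,0)
# bay outline (64x44 at z=30mm) from board estimate
B=[.4517,.063,.087]
for yc in(-.114,-.038,.038,.114):
    uv=(proj(p,T(B,[[sx*.032,yc+sy*.022,.018] for sx,sy in((1,1),(-1,1),(-1,-1),(1,-1))]))+.5-np.array(b[:2]))*4-.5
    cv2.polylines(o,[np.round(uv).astype(np.int32)],True,(255,0,0),1)
cv2.imwrite('pics/%s.png'%tag,o);print(e,psi,o.shape)
E
python3 hand.py .066 1.35 .0895 h1
```

```text
[ 0.4571 -0.05    0.152 ] 0.0866676122646923 (260, 216, 3)
```

View pics/h1.png

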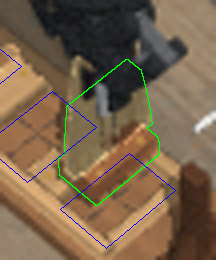

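```bash
sed -i "s/^im=/raw=p['color'][b[1]:b[3],b[0]:b[2],::-1].copy()\nim=/; s/^cv2.imwrite.*h1.*$//" hand.py
sed -i "s#^cv2.imwrite('pics/%s.png'%tag,o)#o=np.hstack([cv2.resize(im,None,fx=1.84,fy=1.84,interpolation=cv2.INTER_CUBIC),cv2.resize(o,None,fx=1.84,fy=1.84)]);print(b)\ncv2.imwrite('pics/%s.png'%tag,o[-600:])#" hand.py; python3 hand.py .066 1.35 .0895 h2
```

```text
[np.int64(262), np.int64(178), np.int64(316), np.int64(244)]
[ 0.4582 -0.0503  0.1536] 0.08678082630932252 (486, 794, 3)
```

View pics/h2.png

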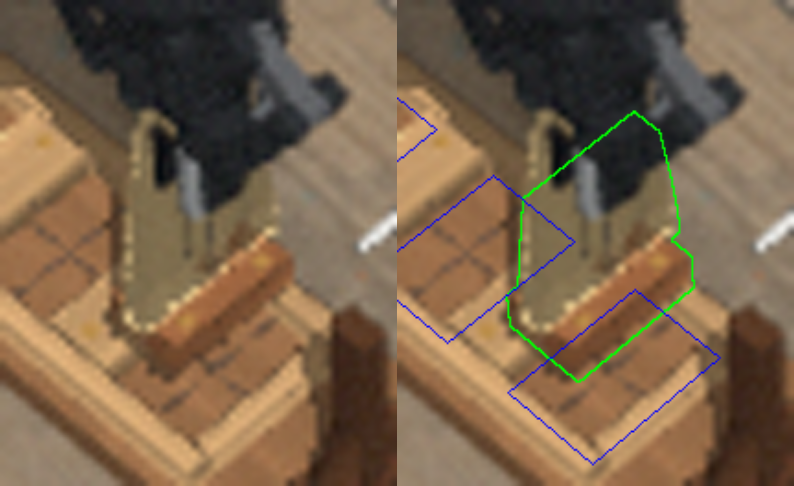

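Scaled: 26 mm is 0.026, 20 mm is 0.02.

>>> send_rows(
  rows="0 0 0 -0.004 0 0.01 -1; 0 0 0 -0.004 0 0.02 -1; 0 0 0 -0.004 0 0.026 -1; 0 0 0 -0.004 0 0.026 -1; 0 0 0 -0.004 0 0.026 -1; 0 0 0 -0.004 0 0.026 -1",
)

```text
time: 6.4
eef_pos: [0.4626, -0.0504, 0.1288]
tcp_rot: [-0.043, 0.999, -0.0, 0.0]
contact_force: [-0.2, -0.1, -0.7]
opening: 0.137
finger_force: 42.9
```

```bash
cat > hand2.py <<'E'
# crop with overlay: rails' inner top edges + plank (blue) from board B, foot box wireframe (green) from TCP
import sys; from fit import *
dz=float(sys.argv[1]);tag=sys.argv[2]; B=[float(a) for a in sys.argv[3:6]] if len(sys.argv)>5 else [.4517,.063,.087]
s=ctrl.get_state();M=R.from_quat(s['tcp_rot']).as_matrix();e=np.array(s['eef_pos']);psi=np.arctan2(-M[0,1],M[1,1])
outs=[]
p=shot('scene');c=pix(p,[e[0],e[1],e[2]-dz]).astype(int);S=11;b=[c[0]-18,c[1]-27,c[0]+18,c[1]+26]
im=cv2.resize(p['color'][b[1]:b[3],b[0]:b[2],::-1].copy(),None,fx=S,fy=S,interpolation=cv2.INTER_CUBIC);o=im.copy()
def pl(o,W,col): cv2.polylines(o,[np.round((proj(p,W)+.5-np.array(b[:2]))*S-.5).astype(np.int32)],True,col,1)
C=[(1,1),(-1,1),(-1,-1),(1,-1)]
for yc in(-.114,-.038,.038,.114): pl(o,T(B,[[x*.032,yc+y*.022,.029] for x,y in C]),(255,0,0))
pl(o,T(B,[[x*.05,y*.218,.018] for x,y in C]),(255,0,0))
for z in(0,.018): pl(o,T([e[0],e[1],psi],[[x*.028,y*.017,z+e[2]-dz] for x,y in C]),(0,255,0))
cv2.imwrite('pics/%s.png'%tag,np.hstack([im,o]));print(s['time'],e,psi,b,M[:,2])
E
python3 hand2.py .0895 h3
```

```text
6.4 [ 0.46264941 -0.05035263  0.12875147] 0.08648421741779524 [np.int64(272), np.int64(196), np.int64(308), np.int64(249)] [ 8.49741298e-04 -3.05500700e-04 -9.99999592e-01]
```

View pics/h3.png

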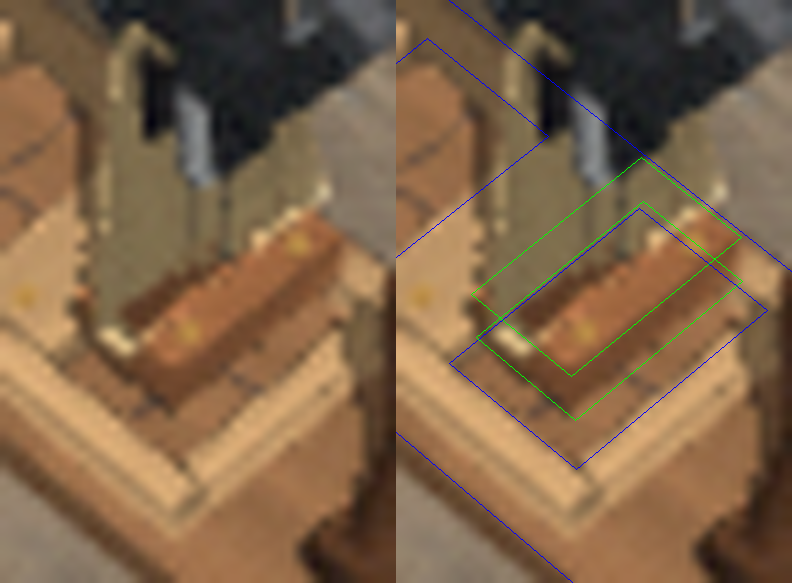

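Scaled: 22 mm is 0.022, 20 mm is 0.02.

>>> send_rows(
  rows="0 0 0 0.001 -0.001 0.006 -1; 0 0 0 0.001 -0.001 0.01 -1; 0 0 0 0.001 -0.001 0.014 -1; 0 0 0 0.001 -0.001 0.018 -1; 0 0 0 0.001 -0.001 0.02 -1; 0 0 0 0.001 -0.001 0.022 -1; 0 0 0 0.001 -0.001 0.022 -1; 0 0 0 0.001 -0.001 0.022 -1",
)

```text
time: 7.45
eef_pos: [0.4619, -0.0515, 0.1093]
tcp_rot: [-0.044, 0.999, 0.0, -0.001]
contact_force: [-7.4, 1.7, 15.3]
opening: 0.136
finger_force: 45.4
```

Scaled: -130 mm is -0.13, -80 mm is -0.08.

>>> send_rows(
  rows="0 0 0 0 0 -0.002 -1; 0 0 0 0 0 -0.002 -0.6; 0 0 0 0 0 -0.002 -0.3; 0 0 0 0 0 -0.002 -0.1; 0 0 0 0 0 -0.03 0; 0 0 0 0 0 -0.08 0; 0 0 0 0 0 -0.13 0; 0 0 0 0 0 -0.13 0",
)

```text
time: 8.45
eef_pos: [0.4641, -0.0521, 0.2415]
tcp_rot: [-0.043, 0.999, -0.002, 0.005]
contact_force: [0.1, 0.3, -0.5]
opening: 0.501
finger_force: 0.0
```

```bash
cat > chk.py <<'E'
# refit standing mould from present images: wb n x y yaw zbase
import sys; from fit import *
np.set_printoptions(precision=4,suppress=True)
a=list(map(float,sys.argv[1:])); wb,n,q,zb=a[0],a[1],np.array(a[2:5]),a[5]
for c in('scene','top'):
    p=shot(c); G=cv2.GaussianBlur(p['color'],(0,0),.7).astype(float)
    L=[]
    ps=[np.array(P)+[0,0,zb] for P in parts(wb,n)]
    b=boxof(p,q,ps,9); im=cv2.resize(p['color'][b[1]:b[3],b[0]:b[2],::-1].copy(),None,fx=4,fy=4,interpolation=cv2.INTER_CUBIC)
    pl=ps[:8]; m=mask(p,q,pl,b); k=lambda r:np.ones((2*r+1,)*2,np.uint8)
    g=np.full(m.shape,2,np.uint8); g[m>0]=3; g[cv2.erode(m,k(5))>0]=1; g[cv2.dilate(m,k(14))==0]=0
    cv2.grabCut(im,g,None,np.zeros((1,65)),np.zeros((1,65)),5,cv2.GC_INIT_WITH_MASK); g=((g==1)|(g==3)).astype(np.uint8)
    f=lambda v:(lambda mm:(mm^g).sum()/(mm|g).sum())(mask(p,[v[0]/100,v[1]/100,q[2]],[P+[0,0,v[2]/100] for P in pl],b))
    v0=np.array([q[0]*100,q[1]*100,0]); r=minimize(f,v0,method='Nelder-Mead',options=dict(initial_simplex=np.vstack([v0]+[v0+np.eye(3)[i]*.6 for i in range(3)]),maxfev=150))
    print(c,'start',round(f(v0),3),'fit',r.x/100,round(r.fun,3))
E
python3 chk.py .066 1.35 .4619 -.0515 .087 .018; python3 pl.py .643 .1769 .23 .15 .643 .1769 .086 .15
```

```text
scene start 0.148 fit [ 0.462  -0.0479  0.0015] 0.099
top start 0.406 fit [ 0.4582 -0.0504  0.0059] 0.391
now 8.55 [ 0.4615 -0.0513  0.2365] psi 0.087 tilt [ 8.e-04 -3.e-04 -1.e+00] open 0.501 F [ 0.1  0.1 -1.2]
to [0.643  0.1769 0.23   0.15  ] turn -3.6 shift -200.5 211.7 6.5
to [0.643  0.1769 0.086  0.15  ] turn -0.0 shift 0.0 0.0 144.0
```

Scaled: 212 mm is 0.212, -200 mm is -0.2, -3.6 degrees is -0.0157.

>>> send_rows(
  rows="0 0 0 -0.03 0.03 0 0; 0 0 -0.0087 -0.08 0.085 0 0; 0 0 -0.0157 -0.125 0.132 0 0; 0 0 -0.0157 -0.165 0.175 0.005 0; 0 0 -0.0157 -0.19 0.202 0.006 0; 0 0 -0.0157 -0.2 0.212 0.006 0; 0 0 -0.0157 -0.2 0.212 0.006 0; 0 0 -0.0157 -0.2 0.212 0.006 0",
)

```text
time: 9.55
eef_pos: [0.6416, 0.176, 0.2296]
tcp_rot: [-0.074, 0.997, -0.0, -0.001]
contact_force: [-0.5, -0.1, 0.0]
opening: 0.501
finger_force: 0.0
```

Scaled: 144 mm is 0.144, 138 mm is 0.138.

>>> send_rows(
  rows="0 0 0 0 0 0.06 0; 0 0 0 0 0 0.11 0; 0 0 0 0 0 0.138 0; 0 0 0 0 0 0.144 0; 0 0 0 0 0 0.144 -0.4; 0 0 0 0 0 0.144 -1; 0 0 0 0 0 0.144 -1; 0 0 0 0 0 0.144 -1",
)

```text
time: 10.55
eef_pos: [0.6438, 0.1772, 0.0887]
tcp_rot: [-0.075, 0.997, -0.0, 0.002]
contact_force: [1.1, -0.7, 5.3]
opening: 0.139
finger_force: 43.5
```

>>> send_rows(
  rows="0 0 0 0 0 0 -1; 0 0 0 0 0 0 -1",
)

```text
time: 10.8
eef_pos: [0.6439, 0.1772, 0.0887]
tcp_rot: [-0.075, 0.997, -0.0, 0.002]
contact_force: [0.3, -1.8, 5.9]
opening: 0.136
finger_force: 43.6
```

```bash
python3 pl.py .643 .1769 .24 .15 .4415 .1760 .16 .087 .4415 .1760 .124 .087
```

```text
now 10.8 [0.6439 0.1772 0.0887] psi 0.15 tilt [ 3.7e-03 -1.0e-04 -1.0e+00] open 0.136 F [ 0.3 -1.8  5.9]
to [0.643  0.1769 0.24   0.15  ] turn -0.0 shift 0.9 -0.1 -151.3
to [0.4415 0.176  0.16   0.087 ] turn 3.6 shift 199.4 29.2 80.0
to [0.4415 0.176  0.124  0.087 ] turn -0.0 shift 0.0 0.0 36.0
```

Scaled: -151 mm is -0.151, -148 mm is -0.148.

>>> send_rows(
  rows="0 0 0 0 0 -0.015 -1; 0 0 0 0 0 -0.06 -1; 0 0 0 0 0 -0.11 -1; 0 0 0 0 0 -0.148 -1; 0 0 0 0 0 -0.151 -1; 0 0 0 0 0 -0.151 -1",
)

```text
time: 11.55
eef_pos: [0.6414, 0.1772, 0.2354]
tcp_rot: [-0.075, 0.997, 0.0, -0.001]
contact_force: [-0.4, 0.1, -2.5]
opening: 0.133
finger_force: 42.5
```

Scaled: 199 mm is 0.199, 185 mm is 0.185, 3.6 degrees is 0.0157.

>>> send_rows(
  rows="0 0 0.0044 0.02 0.003 0 -1; 0 0 0.0087 0.06 0.009 0 -1; 0 0 0.0157 0.11 0.016 0.01 -1; 0 0 0.0157 0.155 0.023 0.03 -1; 0 0 0.0157 0.185 0.027 0.06 -1; 0 0 0.0157 0.199 0.029 0.085 -1; 0 0 0.0157 0.199 0.029 0.105 -1; 0 0 0.0157 0.199 0.029 0.114 -1",
)

```text
time: 12.55
eef_pos: [0.4384, 0.1758, 0.1196]
tcp_rot: [-0.043, 0.999, -0.0, -0.004]
contact_force: [0.3, 0.9, -2.3]
opening: 0.136
finger_force: 42.4
```

Scaled: 2 mm is 0.002.

>>> send_rows(
  rows="0 0 0 0 0 0.002 -1; 0 0 0 0 0 0.002 -1",
)

```text
time: 12.8
eef_pos: [0.4416, 0.1762, 0.1214]
tcp_rot: [-0.043, 0.999, 0.0, 0.0]
contact_force: [0.1, -0.0, -2.4]
opening: 0.132
finger_force: 42.4
```

```bash
python3 hand2.py .0887 h4
```

```text
12.8 [0.44162517 0.17624633 0.12144312] 0.08638262299470202 [np.int64(216), np.int64(152), np.int64(252), np.int64(205)] [ 6.99828472e-05  4.41615529e-05 -9.99999997e-01]
```

View pics/h4.png

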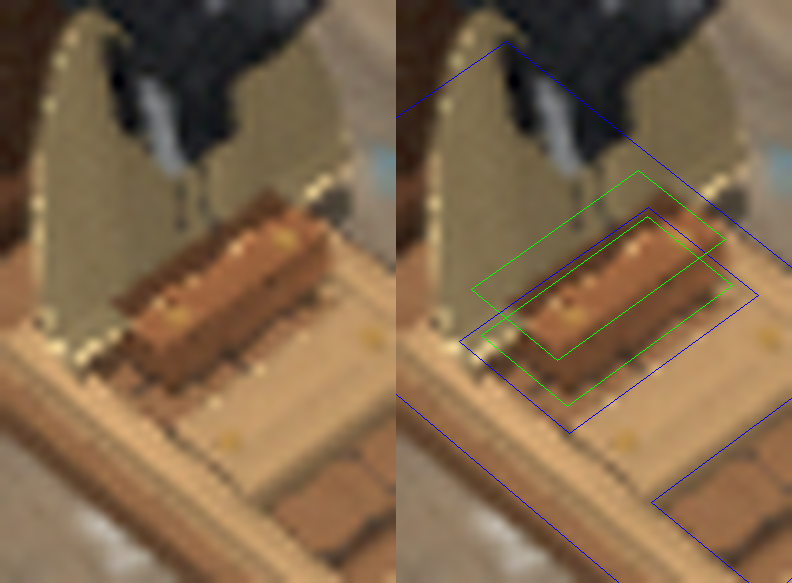

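>>> send_rows(
  rows="0 0 0 0 -0.001 0.005 -1; 0 0 0 0 -0.001 0.009 -1; 0 0 0 0 -0.001 0.013 -1; 0 0 0 0 -0.001 0.015 -1; 0 0 0 0 -0.001 0.017 -1; 0 0 0 0 -0.001 0.017 -1; 0 0 0 0 -0.001 0.017 -1",
)

```text
time: 13.72
eef_pos: [0.4415, 0.1753, 0.1067]
tcp_rot: [-0.043, 0.999, -0.0, -0.001]
contact_force: [-6.8, -0.8, 11.5]
opening: 0.135
finger_force: 44.5
```

Scaled: -130 mm is -0.13, -80 mm is -0.08.

>>> send_rows(
  rows="0 0 0 0 0 -0.002 -1; 0 0 0 0 0 -0.002 -0.6; 0 0 0 0 0 -0.002 -0.3; 0 0 0 0 0 -0.002 -0.1; 0 0 0 0 0 -0.03 0; 0 0 0 0 0 -0.08 0; 0 0 0 0 0 -0.13 0; 0 0 0 0 0 -0.13 0",
)

```text
time: 14.72
eef_pos: [0.4441, 0.1757, 0.2396]
tcp_rot: [-0.043, 0.999, 0.001, 0.005]
contact_force: [0.4, 0.5, -0.3]
opening: 0.506
finger_force: 0.0
```

```bash
python3 chk.py .094 3.1 .4415 .1753 .087 .018;  python3 pl.py .6305 -.1005 .23 .242 .6305 -.1005 .086 .242 .6305 -.1005 .24 .242 .448 .1 .16 .087 .448 .1 .124 .087
```

```text
scene start 0.1 fit [ 0.4431  0.1781 -0.0009] 0.076
top start 0.209 fit [0.4407 0.1746 0.0028] 0.206
now 14.82 [0.4415 0.1753 0.2346] psi 0.087 tilt [ 1.e-03  1.e-04 -1.e+00] open 0.499 F [ 0.4 -0.5 -0.8]
to [ 0.6305 -0.1005  0.23    0.242 ] turn -8.9 shift -164.5 -291.1 4.6
to [ 0.6305 -0.1005  0.086   0.242 ] turn -0.0 shift 0.0 0.0 144.0
to [ 0.6305 -0.1005  0.24    0.242 ] turn -0.0 shift 0.0 0.0 -154.0
to [0.448 0.1   0.16  0.087] turn 8.9 shift 129.1 238.4 80.0
to [0.448 0.1   0.124 0.087] turn -0.0 shift 0.0 0.0 36.0
```

Scaled: -291 mm is -0.291, -164 mm is -0.164, -8.9 degrees is -0.0388.

>>> send_rows(
  rows="0 0 -0.0044 -0.02 -0.035 0 0; 0 0 -0.0131 -0.052 -0.092 0 0; 0 0 -0.0218 -0.084 -0.148 0 0; 0 0 -0.0305 -0.115 -0.203 0.004 0; 0 0 -0.0388 -0.142 -0.252 0.004 0; 0 0 -0.0388 -0.158 -0.28 0.004 0; 0 0 -0.0388 -0.164 -0.291 0.004 0; 0 0 -0.0388 -0.164 -0.291 0.004 0",
)

```text
time: 15.82
eef_pos: [0.6292, -0.1002, 0.2286]
tcp_rot: [-0.12, 0.993, 0.001, -0.001]
contact_force: [-0.1, 1.1, 0.5]
opening: 0.503
finger_force: 0.0
```

Scaled: 144 mm is 0.144, 138 mm is 0.138.

>>> send_rows(
  rows="0 0 0 0 0 0.06 0; 0 0 0 0 0 0.11 0; 0 0 0 0 0 0.138 0; 0 0 0 0 0 0.144 0; 0 0 0 0 0 0.144 -0.4; 0 0 0 0 0 0.144 -1; 0 0 0 0 0 0.144 -1; 0 0 0 0 0 0.144 -1",
)

```text
time: 16.82
eef_pos: [0.6309, -0.1007, 0.0883]
tcp_rot: [-0.121, 0.993, -0.0, 0.001]
contact_force: [-1.7, 1.1, 4.3]
opening: 0.135
finger_force: 43.2
```

>>> send_rows(
  rows="0 0 0 0 0 0 -1; 0 0 0 0 0 0 -1",
)

```text
time: 17.08
eef_pos: [0.6309, -0.1007, 0.0882]
tcp_rot: [-0.121, 0.993, -0.0, 0.001]
contact_force: [-0.5, -0.3, 6.0]
opening: 0.135
finger_force: 43.4
```

Scaled: -154 mm is -0.154, -148 mm is -0.148.

>>> send_rows(
  rows="0 0 0 0 0 -0.015 -1; 0 0 0 0 0 -0.06 -1; 0 0 0 0 0 -0.11 -1; 0 0 0 0 0 -0.148 -1; 0 0 0 0 0 -0.154 -1; 0 0 0 0 0 -0.154 -1",
)

```text
time: 17.82
eef_pos: [0.6293, -0.1004, 0.2391]
tcp_rot: [-0.121, 0.993, 0.0, -0.001]
contact_force: [0.9, 0.9, -2.4]
opening: 0.133
finger_force: 42.4
```

```bash
python3 pl.py .448 .1 .16 .087 .448 .1 .124 .087
```

```text
now 17.82 [ 0.6293 -0.1004  0.2391] psi 0.242 tilt [-1.6e-03  4.0e-04 -1.0e+00] open 0.133 F [ 0.9  0.9 -2.4]
to [0.448 0.1   0.16  0.087] turn 8.9 shift 128.0 237.9 79.1
to [0.448 0.1   0.124 0.087] turn -0.0 shift 0.0 0.0 36.0
```

Scaled: 238 mm is 0.238, 128 mm is 0.128, 8.9 degrees is 0.0388.

>>> send_rows(
  rows="0 0 0.0044 0.015 0.028 0 -1; 0 0 0.0131 0.045 0.084 0 -1; 0 0 0.0218 0.075 0.14 0 -1; 0 0 0.0305 0.102 0.19 0 -1; 0 0 0.0388 0.12 0.223 0.005 -1; 0 0 0.0388 0.128 0.238 0.02 -1; 0 0 0.0388 0.128 0.238 0.06 -1; 0 0 0.0388 0.128 0.238 0.095 -1",
)

```text
time: 18.82
eef_pos: [0.4474, 0.0998, 0.142]
tcp_rot: [-0.044, 0.999, -0.0, -0.002]
contact_force: [-0.3, -0.2, -1.9]
opening: 0.134
finger_force: 42.3
```

Scaled: 18 mm is 0.018, 10 mm is 0.01.

>>> send_rows(
  rows="0 0 0 0 0 0.01 -1; 0 0 0 0 0 0.018 -1; 0 0 0 0 0 0.018 -1; 0 0 0 0 0 0.018 -1",
)

```text
time: 19.32
eef_pos: [0.4496, 0.0998, 0.1285]
tcp_rot: [-0.043, 0.999, -0.0, 0.001]
contact_force: [0.7, -0.3, -1.4]
opening: 0.135
finger_force: 42.2
```

```bash
python3 chk.py .142 6.96 .448 .1 .087 .034; python3 pl.py .4481 .1 .106 .087
```

```text
scene start 0.161 fit [0.4533 0.1057 0.0004] 0.07
top start 0.237 fit [ 0.4548  0.1054 -0.0495] 0.204
now 19.43 [0.4495 0.0999 0.1284] psi 0.086 tilt [ 0.0023 -0.     -1.    ] open 0.133 F [ 0.8 -0.4 -1.7]
to [0.4481 0.1    0.106  0.087 ] turn -0.0 shift 1.3 0.2 22.4
```

Scaled: 24 mm is 0.024, 21 mm is 0.021.

>>> send_rows(
  rows="0 0 0 0.001 0 0.006 -1; 0 0 0 0.001 0 0.01 -1; 0 0 0 0.001 0 0.014 -1; 0 0 0 0.001 0 0.018 -1; 0 0 0 0.001 0 0.021 -1; 0 0 0 0.001 0 0.024 -1; 0 0 0 0.001 0 0.024 -1; 0 0 0 0.001 0 0.024 -1",
)

```text
time: 20.42
eef_pos: [0.4478, 0.0998, 0.1063]
tcp_rot: [-0.044, 0.999, -0.0, -0.001]
contact_force: [-9.6, -0.4, 18.3]
opening: 0.134
finger_force: 45.2
```

Scaled: -130 mm is -0.13, -80 mm is -0.08.

>>> send_rows(
  rows="0 0 0 0 0 -0.002 -1; 0 0 0 0 0 -0.002 -0.6; 0 0 0 0 0 -0.002 -0.3; 0 0 0 0 0 -0.002 -0.1; 0 0 0 0 0 -0.03 0; 0 0 0 0 0 -0.08 0; 0 0 0 0 0 -0.13 0; 0 0 0 0 0 -0.13 0",
)

```text
time: 21.42
eef_pos: [0.4505, 0.0999, 0.2384]
tcp_rot: [-0.043, 0.999, -0.0, 0.005]
contact_force: [-0.1, 0.4, -0.4]
opening: 0.5
finger_force: 0.0
```

```bash
python3 chk.py .142 6.96 .448 .1 .087 .018; python3 chk.py .118 2.56 .64 .3065 .137 .0;  python3 pl.py .64 .305 .23 .137 .64 .305 .086 .137
```

```text
scene start 0.121 fit [ 0.4503  0.104  -0.002 ] 0.095
top start 0.215 fit [ 0.4475  0.0989 -0.0002] 0.202
scene start 0.16 fit [0.6431 0.3052 0.0014] 0.144
top start 0.256 fit [0.638  0.3083 0.0017] 0.241
now 21.62 [0.4467 0.0998 0.2314] psi 0.086 tilt [-0.0033  0.     -1.    ] open 0.499 F [ 0.3  0.8 -0. ]
to [0.64  0.305 0.23  0.137] turn -2.9 shift -210.3 187.7 1.4
to [0.64  0.305 0.086 0.137] turn -0.0 shift 0.0 0.0 144.0
```

Scaled: -210 mm is -0.21, -205 mm is -0.205, -2.9 degrees is -0.0127.

>>> send_rows(
  rows="0 0 -0.0044 -0.025 0.022 0 0; 0 0 -0.0087 -0.07 0.062 0 0; 0 0 -0.0127 -0.115 0.102 0 0; 0 0 -0.0127 -0.155 0.138 0 0; 0 0 -0.0127 -0.188 0.168 0 0; 0 0 -0.0127 -0.205 0.183 0 0; 0 0 -0.0127 -0.21 0.188 0 0; 0 0 -0.0127 -0.21 0.188 0 0",
)

```text
time: 22.62
eef_pos: [0.6399, 0.305, 0.2315]
tcp_rot: [-0.069, 0.998, -0.0, -0.002]
contact_force: [0.5, -0.4, -0.3]
opening: 0.5
finger_force: 0.0
```

Scaled: 142 mm is 0.142, 136 mm is 0.136.

>>> send_rows(
  rows="0 0 0 0 0 0.06 0; 0 0 0 0 0 0.11 0; 0 0 0 0 0 0.136 0; 0 0 0 0 0 0.142 0; 0 0 0 0 0 0.142 -0.4; 0 0 0 0 0 0.142 -1; 0 0 0 0 0 0.142 -1; 0 0 0 0 0 0.142 -1",
)

```text
time: 23.62
eef_pos: [0.6419, 0.3055, 0.0938]
tcp_rot: [-0.069, 0.998, 0.0, 0.002]
contact_force: [-0.1, -1.3, 5.0]
opening: 0.133
finger_force: 43.1
```

>>> send_rows(
  rows="0 0 0 0 0 0 -1; 0 0 0 0 0 0 -1",
)

```text
time: 23.88
eef_pos: [0.6419, 0.3056, 0.0937]
tcp_rot: [-0.069, 0.998, 0.0, 0.002]
contact_force: [-0.1, -0.5, 5.0]
opening: 0.136
finger_force: 43.3
```

Scaled: -154 mm is -0.154, -148 mm is -0.148.

>>> send_rows(
  rows="0 0 0 0 0 -0.015 -1; 0 0 0 0 0 -0.06 -1; 0 0 0 0 0 -0.11 -1; 0 0 0 0 0 -0.148 -1; 0 0 0 0 0 -0.154 -1; 0 0 0 0 0 -0.154 -1",
)

```text
time: 24.62
eef_pos: [0.6399, 0.3052, 0.244]
tcp_rot: [-0.069, 0.998, -0.0, -0.001]
contact_force: [0.0, 0.3, -1.0]
opening: 0.134
finger_force: 42.1
```

```bash
python3 pl.py .56 .15 .245 .087 .455 .0245 .24 .087 .455 .0245 .13 .087
```

```text
now 24.62 [0.6399 0.3052 0.244 ] psi 0.137 tilt [-1.8e-03 -4.0e-04 -1.0e+00] open 0.134 F [ 0.   0.3 -1. ]
to [0.56  0.15  0.245 0.087] turn 2.9 shift 100.4 -142.8 -1.0
to [0.455  0.0245 0.24   0.087 ] turn -0.0 shift 115.5 -115.9 5.0
to [0.455  0.0245 0.13   0.087 ] turn -0.0 shift 0.0 0.0 110.0
```

Scaled: -253 mm is -0.253, 221 mm is 0.221, 2.9 degrees is 0.0127.

>>> send_rows(
  rows="0 0 0 0.02 -0.032 -0.01 -1; 0 0 0.0044 0.055 -0.08 -0.012 -1; 0 0 0.0087 0.09 -0.127 -0.012 -1; 0 0 0.0127 0.13 -0.168 -0.012 -1; 0 0 0.0127 0.17 -0.204 -0.01 -1; 0 0 0.0127 0.203 -0.235 -0.01 -1; 0 0 0.0127 0.221 -0.253 -0.005 -1; 0 0 0.0127 0.221 -0.253 0 -1",
)

```text
time: 25.62
eef_pos: [0.4543, 0.0238, 0.2424]
tcp_rot: [-0.042, 0.999, 0.001, -0.002]
contact_force: [-0.0, 0.2, -1.7]
opening: 0.131
finger_force: 42.1
```

Scaled: 108 mm is 0.108, 105 mm is 0.105.

>>> send_rows(
  rows="0 0 0 0 0 0.02 -1; 0 0 0 0 0 0.055 -1; 0 0 0 0 0 0.085 -1; 0 0 0 0 0 0.105 -1; 0 0 0 0 0 0.108 -1; 0 0 0 0 0 0.108 -1; 0 0 0 0 0 0.108 -1",
)

```text
time: 26.5
eef_pos: [0.457, 0.0245, 0.1382]
tcp_rot: [-0.043, 0.999, -0.0, 0.001]
contact_force: [0.3, 0.6, -0.6]
opening: 0.138
finger_force: 42.1
```

```bash
python3 hand2.py .0937 h5;python3 pl.py .455 .0245 .1115 .087
```

```text
26.5 [0.45702924 0.02453403 0.13821725] 0.08674534173068806 [np.int64(253), np.int64(179), np.int64(289), np.int64(232)] [ 1.73044571e-03 -1.84646457e-04 -9.99998486e-01]
now 26.55 [0.457  0.0245 0.1383] psi 0.087 tilt [ 2.e-03 -3.e-04 -1.e+00] open 0.132 F [ 0.3  0.7 -0.7]
to [0.455  0.0245 0.1115 0.087 ] turn -0.0 shift 2.0 0.2 26.8
```

View pics/h5.png

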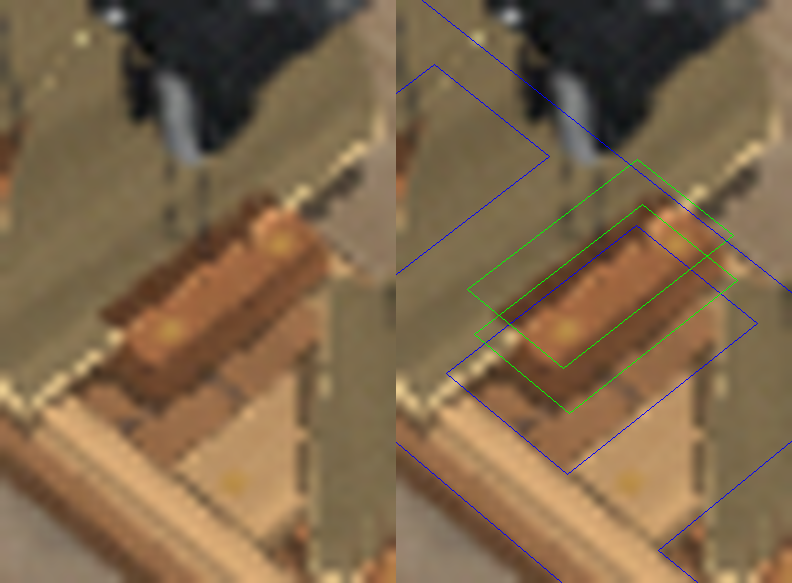

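Scaled: 28 mm is 0.028, 25 mm is 0.025.

>>> send_rows(
  rows="0 0 0 0 -0.001 0.008 -1; 0 0 0 0 -0.001 0.013 -1; 0 0 0 0 -0.001 0.018 -1; 0 0 0 0 -0.001 0.022 -1; 0 0 0 0 -0.001 0.025 -1; 0 0 0 0 -0.001 0.028 -1; 0 0 0 0 -0.001 0.028 -1; 0 0 0 0 -0.001 0.028 -1",
)

```text
time: 27.55
eef_pos: [0.4569, 0.0234, 0.1116]
tcp_rot: [-0.043, 0.999, 0.0, -0.0]
contact_force: [-5.2, 1.1, 10.7]
opening: 0.137
finger_force: 43.9
```

Scaled: -130 mm is -0.13, -80 mm is -0.08.

>>> send_rows(
  rows="0 0 0 0 0 -0.002 -1; 0 0 0 0 0 -0.002 -0.6; 0 0 0 0 0 -0.002 -0.3; 0 0 0 0 0 -0.002 -0.1; 0 0 0 0 0 -0.03 0; 0 0 0 0 0 -0.08 0; 0 0 0 0 0 -0.13 0; 0 0 0 0 0 -0.13 0",
)

```text
time: 28.55
eef_pos: [0.459, 0.023, 0.2445]
tcp_rot: [-0.043, 0.999, -0.001, 0.005]
contact_force: [-0.5, -0.1, -0.1]
opening: 0.497
finger_force: 0.0
```

```bash
python3 chk.py .118 2.56 .455 .0235 .087 .018; python3 - <<'E'
from h import *
t=shot('top','top6')['color'][180:265,395:505,::-1];s=shot('scene','scene6')['color'][270:335,320:470,::-1];s2=ctrl.get_state()
m=cv2.imread('pics/scene6.png')[90:270,190:340]
r=lambda a,w,h:cv2.resize(a,(w,h),interpolation=cv2.INTER_CUBIC)
cv2.imwrite('pics/k.png',np.hstack([np.vstack([r(t,400,309),r(s,400,173)]),r(m,400,482)]))
E
python3 pl.py
```

```text
scene start 0.105 fit [0.4544 0.0245 0.0027] 0.064
top start 0.354 fit [0.4572 0.0245 0.0017] 0.348
now 28.75 [0.4554 0.0236 0.2376] psi 0.086 tilt [-3.1e-03  5.0e-04 -1.0e+00] open 0.499 F [-0.3  0.1  0.4]
```

View pics/k.png

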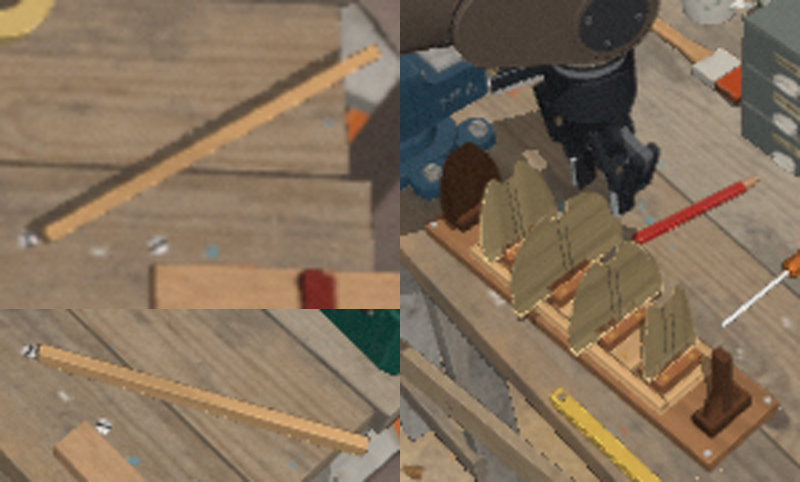

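```bash
cat > keel.py <<'E'
import sys; from fit import *
np.set_printoptions(precision=4,suppress=True)
P={n:shot(n) for n in('top','scene')}
A=ray(P['top'],407.4,244.6,.02);Bq=ray(P['top'],498,193.8,.02);d=Bq-A;print('ends',A,Bq,np.linalg.norm(d))
c=(A+Bq)/2; q0=np.array([c[0],c[1],np.arctan2(-d[0],d[1])]); 
if q0[2]>np.pi/2:q0[2]-=np.pi
if q0[2]<-np.pi/2:q0[2]+=np.pi
def box(w,h): return [np.array([[x*w/2,y*.15,z] for x in(1,-1) for y in(1,-1) for z in(0,h)])]
for w,h in((.012,.02),(.02,.012)):
  q=q0.copy()
  for it in range(2):
    D={}
    for c_,p in P.items():
        b=boxof(p,q,box(w,h),9); im=cv2.resize(p['color'][b[1]:b[3],b[0]:b[2],::-1].copy(),None,fx=4,fy=4,interpolation=cv2.INTER_CUBIC)
        m=mask(p,q,box(w,h),b);k=lambda r:np.ones((2*r+1,)*2,np.uint8)
        g=np.full(m.shape,2,np.uint8);g[m>0]=3;g[cv2.erode(m,k(4))>0]=1;g[cv2.dilate(m,k(14))==0]=0
        cv2.grabCut(im,g,None,np.zeros((1,65)),np.zeros((1,65)),5,cv2.GC_INIT_WITH_MASK);D[c_]=(b,((g==1)|(g==3)).astype(np.uint8))
    def f(v,cs=('top','scene')):
        t=0
        for c_ in cs:
            b,g=D[c_]; m=mask(P[c_],[v[0]/100,v[1]/100,v[2]/10],box(w,h),b);t+=(m^g).sum()/(m|g).sum()
        return t
    v0=q*[100,100,10];r=minimize(f,v0,method='Nelder-Mead',options=dict(initial_simplex=np.vstack([v0]+[v0+np.eye(3)[i]*[.6,.6,.5][i] for i in range(3)]),maxfev=150));q=r.x/[100,100,10]
  print(w,h,q,r.fun,[f(r.x,(c_,)) for c_ in P])
E
python3 keel.py
```

```text
ends [ 0.4346 -0.2505  0.02  ] [ 0.5878 -0.5056  0.02  ] 0.2976284922805483
0.012 0.02 [ 0.5122 -0.3779  0.5411] 0.20041176063974953 [np.float64(0.08820614469772052), np.float64(0.11220561594202899)]
0.02 0.012 [ 0.5161 -0.3763  0.5406] 0.30214425134168044 [np.float64(0.09911439114391143), np.float64(0.203029860197769)]
```

```bash
python3 pl.py .5122 -.3779 .2 -1.03 .5122 -.3779 .027 -1.03 .5122 -.3779 .24 -1.03 .4517 .0625 .24 -1.484
```

```text
now 28.85 [0.4554 0.0236 0.2374] psi 0.086 tilt [-3.5e-03  6.0e-04 -1.0e+00] open 0.504 F [-0.9 -0.8  0.8]
to [ 0.5122 -0.3779  0.2    -1.03  ] turn 64.0 shift -21.9 -404.9 37.4
to [ 0.5122 -0.3779  0.027  -1.03  ] turn -0.0 shift 0.0 0.0 173.0
to [ 0.5122 -0.3779  0.24   -1.03  ] turn -0.0 shift 0.0 0.0 -213.0
to [ 0.4517  0.0625  0.24   -1.484 ] turn 26.0 shift 408.7 174.9 -0.0
```

Scaled: -405 mm is -0.405, -370 mm is -0.37, 64 degrees is 0.2793.

>>> send_rows(
  rows="0 0 0.0175 -0.002 -0.03 0 0; 0 0 0.0524 -0.006 -0.09 0 0; 0 0 0.096 -0.01 -0.15 0 0; 0 0 0.1396 -0.014 -0.21 0.005 0; 0 0 0.1833 -0.017 -0.265 0.01 0; 0 0 0.2269 -0.02 -0.32 0.02 0; 0 0 0.2618 -0.022 -0.37 0.03 0; 0 0 0.2793 -0.022 -0.405 0.037 0",
)

```text
time: 29.85
eef_pos: [0.5126, -0.3799, 0.1998]
tcp_rot: [0.495, 0.869, 0.0, -0.002]
contact_force: [0.8, -0.4, -0.1]
opening: 0.503
finger_force: 0.0
```

Scaled: 120 mm is 0.12, 110 mm is 0.11.

>>> send_rows(
  rows="0 0 0 0 0 0.02 0; 0 0 0 0 0 0.07 0; 0 0 0 0 0 0.11 -0.2; 0 0 0 0 0 0.12 -0.3; 0 0 0 0 0 0.12 -0.3; 0 0 0 0 0 0.12 -0.3",
)

```text
time: 30.6
eef_pos: [0.5144, -0.3788, 0.0845]
tcp_rot: [0.493, 0.87, -0.0, 0.002]
contact_force: [0.5, -0.6, 1.4]
opening: 0.35
finger_force: 0.0
```

```bash
python3 pl.py .5122 -.3779 .027 -1.03
```

```text
now 30.6 [ 0.5144 -0.3788  0.0845] psi -1.03 tilt [ 0.0026 -0.0026 -1.    ] open 0.35 F [ 0.5 -0.6  1.4]
to [ 0.5122 -0.3779  0.027  -1.03  ] turn 0.0 shift 1.9 -1.4 57.5
```

Scaled: 53 mm is 0.053, 48 mm is 0.048.

>>> send_rows(
  rows="0 0 0 0.001 -0.001 0.025 -0.3; 0 0 0 0.001 -0.001 0.04 -0.3; 0 0 0 0.001 -0.001 0.048 -0.3; 0 0 0 0.001 -0.001 0.053 -0.3; 0 0 0 0.001 -0.001 0.053 -0.3; 0 0 0 0.001 -0.001 0.053 -0.3",
)

```text
time: 31.35
eef_pos: [0.5123, -0.3782, 0.03]
tcp_rot: [0.493, 0.87, -0.0, 0.001]
contact_force: [-0.9, 0.5, 1.0]
opening: 0.348
finger_force: 0.0
```

>>> send_rows(
  rows="0 0 0 0 0 0 -0.6; 0 0 0 0 0 0 -1; 0 0 0 0 0 0 -1; 0 0 0 0 0 0 -1; 0 0 0 0 0 0 -1",
)

```text
time: 31.98
eef_pos: [0.5122, -0.3781, 0.0299]
tcp_rot: [0.493, 0.87, -0.0, 0.0]
contact_force: [0.1, -0.8, 3.4]
opening: 0.128
finger_force: 42.6
```

```bash
python3 pl.py; python3 keel.py|tail -2
```

```text
now 31.98 [ 0.5122 -0.3781  0.0299] psi -1.03 tilt [ 7.e-04 -8.e-04 -1.e+00] open 0.128 F [ 0.1 -0.8  3.4]
0.012 0.02 [ 0.5107 -0.3771  0.5397] 0.6439609489915299 [np.float64(0.4871568360967654), np.float64(0.15680411289476445)]
0.02 0.012 [ 0.5115 -0.3761  0.5269] 0.568134435925026 [np.float64(0.3784951703101169), np.float64(0.18963926561490912)]
```

Scaled: -213 mm is -0.213, -205 mm is -0.205.

>>> send_rows(
  rows="0 0 0 0 0 -0.01 -1; 0 0 0 0 0 -0.05 -1; 0 0 0 0 0 -0.11 -1; 0 0 0 0 0 -0.17 -1; 0 0 0 0 0 -0.205 -1; 0 0 0 0 0 -0.213 -1; 0 0 0 0 0 -0.213 -1; 0 0 0 0 0 -0.213 -1",
)

```text
time: 33.08
eef_pos: [0.5109, -0.3768, 0.239]
tcp_rot: [0.493, 0.87, 0.001, -0.003]
contact_force: [0.4, -0.1, -2.0]
opening: 0.129
finger_force: 42.1
```

```bash
python3 pl.py .4515 .0622 .24 -1.483 .4515 .0622 .152 -1.483
```

```text
now 33.08 [ 0.5109 -0.3768  0.239 ] psi -1.031 tilt [-0.0038  0.0039 -1.    ] open 0.129 F [ 0.4 -0.1 -2. ]
to [ 0.4515  0.0622  0.24   -1.483 ] turn 25.9 shift 407.1 174.9 -1.0
to [ 0.4515  0.0622  0.152  -1.483 ] turn -0.0 shift 0.0 0.0 88.0
```

Scaled: 380 mm is 0.38, 345 mm is 0.345, 25.9 degrees is 0.113.

>>> send_rows(
  rows="0 0 0.0175 0.025 0.011 0 -1; 0 0 0.0436 0.075 0.032 0 -1; 0 0 0.0742 0.13 0.056 0 -1; 0 0 0.1047 0.185 0.08 0 -1; 0 0 0.113 0.24 0.103 0 -1; 0 0 0.113 0.295 0.127 0 -1; 0 0 0.113 0.345 0.148 0 -1; 0 0 0.113 0.38 0.163 0 -1",
)

```text
time: 34.08
eef_pos: [0.4546, 0.0341, 0.2402]
tcp_rot: [0.675, 0.738, -0.001, -0.002]
contact_force: [0.7, -0.2, -0.3]
opening: 0.123
finger_force: 42.1
```

```bash
python3 pl.py .4515 .0622 .24 -1.483 .4515 .0622 .18 -1.483 .4515 .0622 .152 -1.483
```

```text
now 34.08 [0.4546 0.0341 0.2402] psi -1.481 tilt [-3.8e-03  8.0e-04 -1.0e+00] open 0.123 F [ 0.7 -0.2 -0.3]
to [ 0.4515  0.0622  0.24   -1.483 ] turn 0.1 shift 28.2 -0.5 0.2
to [ 0.4515  0.0622  0.18   -1.483 ] turn -0.0 shift 0.0 0.0 60.0
to [ 0.4515  0.0622  0.152  -1.483 ] turn -0.0 shift 0.0 0.0 28.0
```

Scaled: 60 mm is 0.06, 52 mm is 0.052.

>>> send_rows(
  rows="0 0 0 0.02 0 0 -1; 0 0 0 0.028 0 0.005 -1; 0 0 0 0.028 0 0.03 -1; 0 0 0 0.028 0 0.052 -1; 0 0 0 0.028 0 0.06 -1; 0 0 0 0.028 0 0.06 -1; 0 0 0 0.028 0 0.06 -1; 0 0 0 0.028 0 0.06 -1",
)

```text
time: 35.08
eef_pos: [0.4544, 0.0597, 0.1833]
tcp_rot: [0.675, 0.738, 0.001, 0.001]
contact_force: [-0.4, 0.1, -0.3]
opening: 0.127
finger_force: 42.1
```

```bash
python3 pl.py .4515 .0622 .152 -1.483; python3 - <<'E'
from fit import *
s=ctrl.get_state();e=np.array(s['eef_pos'])
p=shot('scene','scene7');b=[190,95,330,235];S=4
im=cv2.resize(p['color'][b[1]:b[3],b[0]:b[2],::-1].copy(),None,fx=S,fy=S,interpolation=cv2.INTER_CUBIC)
for z in(0,.02):
    W=T([e[0],e[1],.089],[[x*.006,y*.15,e[2]-.0299+z] for x,y in((1,1),(-1,1),(-1,-1),(1,-1))])
    cv2.polylines(im,[np.round((proj(p,W)+.5-np.array(b[:2]))*S-.5).astype(np.int32)],True,(0,255,0),1)
cv2.imwrite('pics/k7.png',im)
E
```

```text
now 35.08 [0.4544 0.0597 0.1833] psi -1.483 tilt [ 1.9e-03 -2.0e-04 -1.0e+00] open 0.127 F [-0.4  0.1 -0.3]
to [ 0.4515  0.0622  0.152  -1.483 ] turn 0.0 shift 2.8 -2.6 31.3
```

View pics/k7.png

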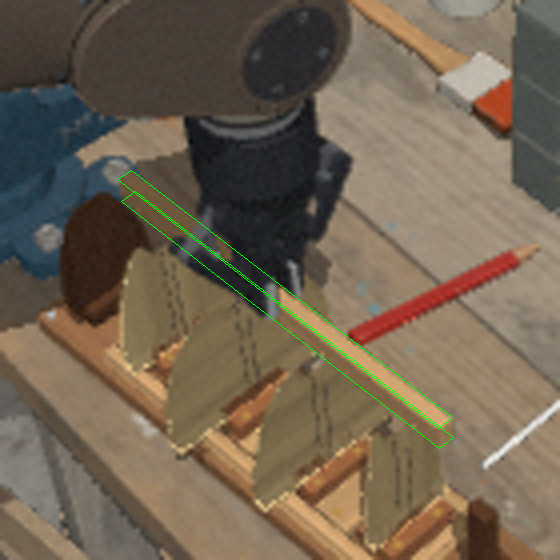

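Scaled: 25 mm is 0.025, 22 mm is 0.022.

>>> send_rows(
  rows="0 0 0 0.003 -0.003 0.003 -1; 0 0 0 0.003 -0.003 0.01 -1; 0 0 0 0.003 -0.003 0.015 -1; 0 0 0 0.003 -0.003 0.019 -1; 0 0 0 0.003 -0.003 0.022 -1; 0 0 0 0.003 -0.003 0.025 -1; 0 0 0 0.003 -0.003 0.025 -1; 0 0 0 0.003 -0.003 0.025 -1",
)

```text
time: 36.12
eef_pos: [0.4506, 0.0625, 0.1575]
tcp_rot: [0.675, 0.738, 0.0, 0.0]
contact_force: [0.2, -0.1, -0.3]
opening: 0.126
finger_force: 42.1
```

Scaled: 6 mm is 0.006, 5 mm is 0.005.

>>> send_rows(
  rows="0 0 0 0 0 0.002 -1; 0 0 0 0 0 0.003 -1; 0 0 0 0 0 0.004 -1; 0 0 0 0 0 0.005 -1; 0 0 0 0 0 0.006 -1; 0 0 0 0 0 0.006 -1; 0 0 0 0 0 0.006 -1",
)

```text
time: 37.0
eef_pos: [0.451, 0.0625, 0.1519]
tcp_rot: [0.675, 0.738, 0.0, 0.001]
contact_force: [0.8, -0.4, 3.1]
opening: 0.127
finger_force: 42.5
```

Scaled: -120 mm is -0.12, -110 mm is -0.11.

>>> send_rows(
  rows="0 0 0 0 0 0 -0.7; 0 0 0 0 0 0 -0.4; 0 0 0 0 0 0 -0.3; 0 0 0 0 0 -0.015 -0.3; 0 0 0 0 0 -0.06 -0.3; 0 0 0 0 0 -0.11 -0.3; 0 0 0 0 0 -0.12 -0.3; 0 0 0 0 0 -0.12 -0.3",
)

```text
time: 38.0
eef_pos: [0.4508, 0.0625, 0.2724]
tcp_rot: [0.675, 0.738, 0.001, 0.001]
contact_force: [-0.7, 0.0, -1.1]
opening: 0.352
finger_force: 0.0
```

Scaled: -300 mm is -0.3, -240 mm is -0.24.

>>> send_rows(
  rows="0 0 0 -0.06 0 -0.01 0; 0 0 0 -0.12 0 -0.01 0; 0 0 0 -0.18 0 -0.01 0; 0 0 0 -0.24 0 -0.01 0; 0 0 0 -0.3 0 -0.01 0; 0 0 0 -0.3 0 -0.01 0; 0 0 0 -0.3 0 -0.01 0; 0 0 0 -0.3 0 -0.01 0",
)

```text
time: 39.0
eef_pos: [0.4767, -0.2349, 0.2804]
tcp_rot: [0.675, 0.738, 0.0, -0.001]
contact_force: [-0.5, -0.2, -0.2]
opening: 0.5
finger_force: 0.0
```

```bash
python3 - <<'E'
from fit import *
outs=[]
for c,b in(('scene',[190,95,330,255]),('top',[205,170,385,270])):
    p=shot(c,c+'8');S=400/(b[2]-b[0])
    im=cv2.resize(p['color'][b[1]:b[3],b[0]:b[2],::-1].copy(),None,fx=S,fy=S,interpolation=cv2.INTER_CUBIC)
    o=np.zeros((460,400,3),np.uint8);o[:min(460,len(im))]=im[:460];o2=o
    if c=='top':
        for z in(0,.02):
            W=T([.4513,.0622,.088],[[x*.006,y*.15,.122+z] for x,y in((1,1),(-1,1),(-1,-1),(1,-1))])
            m2=im.copy();cv2.polylines(m2,[np.round((proj(p,W)+.5-np.array(b[:2]))*S-.5).astype(np.int32)],True,(0,255,0),1)
        o2[225:225+222]=m2[:222]
    outs.append(o2)
cv2.imwrite('pics/k8.png',np.hstack(outs))
E
```

```text
(no output)
```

View pics/k8.png

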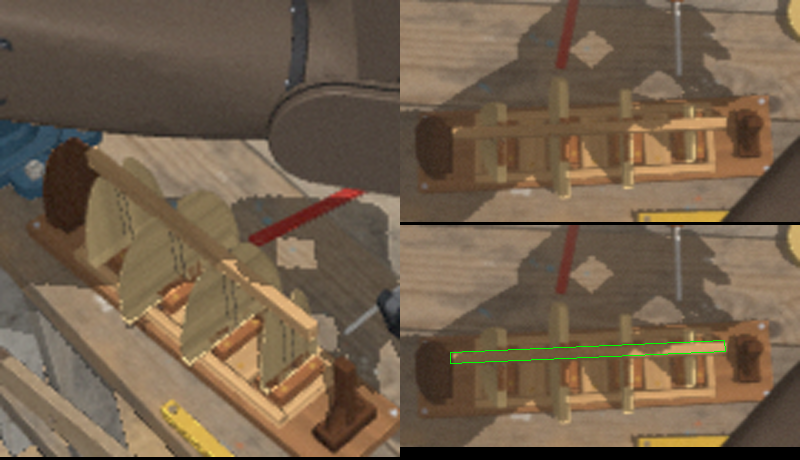

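```bash
python3 -c "from plant import ctrl; print(ctrl.sign_off())"
```

```text
the job is handed in; nothing more can be done
None
```

All four moulds are seated in their bays in the order asked, the keel batten rests in all four notches midway between the stem post and the transom, and the job was handed in at about 39 s.

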